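# Charge the rinse basin and set its water valve

### The arm

A 6-joint arm with a two-finger parallel gripper is mounted at the origin on the work surface. World frame = base frame: x ahead of the robot, y to its left, z up, the work surface at z = 0. Lengths are in m, angles in rad, forces in N, time in s.
With the tool pointing down it reaches from about 0.3 to 0.875 m from the base axis. Payload 6.4 kg.
Tool frame: the origin (TCP) lies between the finger pads; the fingertips stand 25 mm ahead of it and the grasp point (between the pads) lies 6 mm ahead of it; z points along the fingers, y is the line along which they close (so a half turn about z gives the same grasp; the last joint's range is limited). The gripper opens to 85 mm and grips with 20 to 120 N. Pads are 22 mm wide; open, the fingers measure 114 mm over their backs; the gripper's body (76 mm by 85 mm) begins 54 mm behind the grasp point. The pads swing forward as they close: fully open they stand 13 mm farther back than shut.
Start: joints at [-1.331, 0.181, 1.607, -0, 1.354, -0.206], TCP at [0.248, -0.519, 0.256] pointing down, gripper open.
Joint ranges: [-2.99, 2.99], [-0.89, 2.07], [0.3, 2.58], [-1.14, 4.28], [0, 2.63], [-3.12, 3.12]. Speed limits (rad/s): [2.57, 2.57, 3.01, 3.14, 3.14, 3.14].

### API

Orientations are given as a unit quaternion [w, x, y, z].
In Python, from bench import ctrl gives the robot as it stands.
- The arm moves only by the tool servo_tool, never from a script. Its argument "series" is text: rows parted by semicolons, each of 7 numbers parted by spaces: the gripper command: -1 is fully open, 1 is shut, values between are in proportion, then the shift along the tool's x, y, z in m, then the turn, a rotation vector about the tool's x, y, z in degrees. A call has 1 to 12 rows; each row is the pose to reach, as a shift and turn from the pose commanded when the call began, along the tool's axes at that moment; what a row does not reach only later rows make up. A row lasts 1/12 s, in which the tool goes at most 41.7 mm and 7.16 degrees, less where a joint would pass 70% of its speed; a pose out of reach is approached as far as the arm can. A call with a gripper value outside its range is refused whole. The fingers move at their own pace and stop on an object; the grip force is fixed at half the most. Time passes only in rows, so rows that repeat a pose let the fingers close. It gives the time, the measured TCP pose, the force, the opening and the grip force at its end, in the units of the state.
- ctrl.get_obs(): the state, without advancing time (a new reading comes with each control period).
- ctrl.camera(name): name is "scene" or "side" or "wrist"; returns a dict with "img" (420x560x3 uint8, red, green, blue), "z_map" (420x560 float32, m along the optical axis (not along the pixel's ray), 0 where there is no reading), "fovy" (degrees; the focal length in pixels is half the picture's height over the tangent of half this angle, whatever the lens; pixels are square), "cx", "cy" (the principal point, pixels), "extrinsics" (4x4, takes a point from camera to world coordinates); the wrist camera has in their place "T_tool_cam" (4x4, takes a point from camera to tool coordinates, whose origin is the TCP and whose axes are the flange's). Camera axes: x right, y down, z forward; pixel columns grow to the right and rows downward; lengths in m; the calibration is good to about 2 mm. A picture is of the moment at which its call begins: read the wrist's pose just before it.
- ctrl.hand_in(): hands the job in; it is judged then, once.
The state is a dict: "time_s": time; "q": joint angles; "dq": joint speeds; "joint_efforts": joint torques, N m; "eef_pos": TCP position; "eef_rot": TCP orientation; "wrist_force": force on the tool from outside, world axes, zero at the start; "torque": the same for the moment, N m; "opening": opening from 0.0 (shut) to 1.0 (fully open); "grasp_force": force on a finger pad.
Only numpy, scipy, OpenCV 4.12 (cv2) and the standard library are available. Lean on these libraries where they do the work, as an engineer would, in place of code of your own. Each camera call takes 0.05 s, during which the arm holds its last target. There are 200 camera calls.

### The job

Tip all six brass valve balls out of the aluminium cup into the steel rinse basin, then turn the black bar handle of the water valve to 60 degrees open, the third of its four ticks. Leave the empty cup standing upright on the table, do not turn the round wheel, and do not disturb the other things on the desk.

Things in the scene. Friction and masses are not known exactly. Their poses are not given: they have to be found in the camera images.
- cup: Plain aluminium cup holding the balls, round, 64 mm outside diameter at the rim, 56 at the foot, 58 mm high, walls 3 mm, floor 4 mm thick, no handle, about 120 g, the balls run out when it is tipped a little past level; loose on the table. Origin: centre of its underside; z up through the mouth. It may stand in either of two places to the robot's left, a mug standing in the other
- ball1: Brass check-valve ball, 15 mm diameter, 20 g, loose, rolls easily; one of six lying in the cup at the start. Origin: its centre
- ball2: Brass check-valve ball, 15 mm diameter, 20 g, loose, rolls easily; one of six lying in the cup at the start. Origin: its centre
- ball3: Brass check-valve ball, 15 mm diameter, 20 g, loose, rolls easily; one of six lying in the cup at the start. Origin: its centre
- ball4: Brass check-valve ball, 15 mm diameter, 20 g, loose, rolls easily; one of six lying in the cup at the start. Origin: its centre
- ball5: Brass check-valve ball, 15 mm diameter, 20 g, loose, rolls easily; one of six lying in the cup at the start. Origin: its centre
- ball6: Brass check-valve ball, 15 mm diameter, 20 g, loose, rolls easily; one of six lying in the cup at the start. Origin: its centre
- basin_floor (a point): Centre of the inner floor of the rinse basin, 17 mm above the table: an open rectangular steel tray, 220 mm along x by 170 mm along y outside, walls 5 mm, inside 60 mm deep, rim 77 mm above the table. x, y along its sides, z up. It is one fixed unit with the valve console, which stands on its -y side, 260 mm along x, from 0 to 170 mm beyond the basin's side
- spout_outlet (a point): Lower end of the spout over the basin's far corner, 158 mm above the table. The spout is a steel pipe, 20 mm diameter (26 at the outlet), axes as the basin's; from here it rises straight to 240 mm, bends to x +35, y -40 mm at 285 mm above the table, then runs back along -y to join the overhead feed pipe
- feed_pipe (a point): Point on the centre line of the overhead feed pipe nearest the bar handle. Level steel pipe, 20 mm diameter, along the unit's x at 285 mm above the table, from x -73 to +130 mm of this point; above the handle and 42 mm further from the basin, so a gripper pointing straight down on the handle would strike it. At its -x end it goes down into the console
- handle_mid (a point): Middle of the valve's black bar handle, on its turning axis. Bar 76 mm long, 14 wide, 24 tall; this point is midway up it, 29 mm above the sloping panel (bar's underside 17 mm above). z: turning axis, out of the panel, leaning 35 degrees from vertical towards the basin (+y of the unit). x: along the bar, its white-nosed pointer end at -x (nose tip 50 mm from the axis). y: across the bar
- valve (a joint): Opening of the bar-handled water valve, rad: 0 shut (pointer towards the robot, along -x of the unit, at the first of four black ticks), growing counter-clockwise as seen looking at the panel, stop at 1.571 fully open. Ticks at 0, 30, 60 and 90 degrees, the last pointing up the slope. Starts between 0 and 0.5; about 0.1 N m to turn, stays where it is left
- wheel (a joint): Turn of the round drain wheel, rad, 0 at the start, free to turn both ways with about 0.15 N m of friction; to be left alone
- wheel_mid (a point): Centre of the top of the round grey drain wheel, 56 mm diameter, on the same sloping panel, 130 mm to +x of the bar handle's axis; z out of the panel
- mug: White empty mug, 76 mm diameter, 90 mm high, handle at its +y; bystander. Origin: centre of underside
- calculator: Calculator lying flat, 85 x 130 x 20 mm; bystander. Origin: centre of underside
- marker: Black marker pen lying along its x, 120 x 14 x 14 mm; bystander. Origin: centre of underside
- lens_tray: Red lens tray, 120 x 200 x 40 mm, with two lenses; bystander. Origin: centre of underside
- paste_jar: Small jar with blue cap, 48 mm diameter, 65 mm high; bystander. Origin: centre of underside
- lens_cases: Stack of three lens cases, 70 x 100 x 68 mm; bystander. Origin: centre of underside
There are look-alikes about, which are no part of the job. What is meant by the cup is not green, and is the larger of those in its own colour.

How it is judged:
On the way, in this order (a step that is already met when the one before it is completed fails the run):
1. all six balls lie in the rinse basin (x of ball1 in the frame of basin_floor between -0.107 and 0.107 m and y of ball1 in the frame of basin_floor between -0.082 and 0.082 m and z of each of ball1, ball2, ball3, ball4, ball5, ball6 in the frame of basin_floor below 0.05 m and linear speed of each of ball1, ball2, ball3, ball4, ball5, ball6 below 0.05 m/s and x of ball2 in the frame of basin_floor between -0.107 and 0.107 m and y of ball2 in the frame of basin_floor between -0.082 and 0.082 m and x of ball3 in the frame of basin_floor between -0.107 and 0.107 m and y of ball3 in the frame of basin_floor between -0.082 and 0.082 m and x of ball4 in the frame of basin_floor between -0.107 and 0.107 m and y of ball4 in the frame of basin_floor between -0.082 and 0.082 m and x of ball5 in the frame of basin_floor between -0.107 and 0.107 m and y of ball5 in the frame of basin_floor between -0.082 and 0.082 m and x of ball6 in the frame of basin_floor between -0.107 and 0.107 m and y of ball6 in the frame of basin_floor between -0.082 and 0.082 m), for 0.2 s.
2. the bar handle is then set to 60 degrees open (value of joint valve between 0.942478 and 1.15192 rad), for 0.2 s.
At the end, for the whole second after the job is handed in: All six balls at rest inside the rinse basin, the valve handle at 60 degrees open within 6 degrees and still, the cup standing upright (within about 6 degrees) at rest on the table (all of step 1 and all of step 2 and angle between cup's own z axis and vertical below 0.1 rad and height (world z) of cup between -0.006 and 0.006 m and linear speed of cup below 0.02 m/s and velocity of joint valve between -0.05 and 0.05 rad/s); the robot touches nothing.
It fails at once if the round wheel is turned more than 0.15 rad (value of joint wheel above 0.15 rad or value of joint wheel below -0.15 rad).
It fails at once if a bystander is moved more than 30 mm (distance of any of mug, calculator, marker, lens_tray, paste_jar, lens_cases from where it was at the start of the episode above 0.03 m).
It also fails if it takes over 64 s, if anything falls off the work surface, if the arm or the gripper's body presses on something with over 40 N, if the wrist force passes 120 N, or if a joint passes its speed limit or range.

## Working session

There is one attempt and no reset: what is moved stays moved. The work goes in short steps, Python scripts to look and compute and a tool call to move; the robot and the scene stay as the last step left them, time stands still between calls to the robot, and variables do not carry over. Pictures are saved under pics/ and viewed, at most 10 in all, crops included, and the job is handed in when it is done.

Besides the shell and the picture viewer there is one more tool, called after ">>>" as name(argument=value, ...), one argument or row to a line, values as JSON. servo_tool: Moves the arm, as the interface text tells. Its arguments: {"type":"object","properties":{"series":{"type":"string"}},"required":["series"]}

```bash
ls; mkdir -p pics; cat > h.py <<'E'
import numpy as np, cv2
from bench import ctrl
from scipy.spatial.transform import Rotation as R
def cam(n):
    o=ctrl.get_obs(); c=ctrl.camera(n)
    if n=='wrist':
        T=np.eye(4); q=o['eef_rot']; T[:3,:3]=R.from_quat([q[1],q[2],q[3],q[0]]).as_matrix(); T[:3,3]=o['eef_pos']
        c['extrinsics']=T@c['T_tool_cam']
    f=210/np.tan(np.radians(c['fovy'])/2); c['f']=f
    z=c['z_map']; v,u=np.mgrid[:420,:560]
    P=np.stack([(u-c['cx'])/f*z,(v-c['cy'])/f*z,z],-1)
    E=c['extrinsics']; c['P']=P@E[:3,:3].T+E[:3,3]; c['P'][z==0]=np.nan
    return c
def save(c,name): cv2.imwrite('pics/'+name,c['img'][:,:,::-1])
E
python3 - <<'E'
from h import *
import pickle
for n in ('scene','side'):
    c=cam(n); save(c,n+'1.png'); pickle.dump(c,open(n+'1.pkl','wb')); print(n,c['extrinsics'].round(3),c['f'],c['cx'],c['cy'])
print(ctrl.get_obs())
E
```

```text
pics
scene [[-0.911  0.342 -0.231  0.812]
 [ 0.412  0.775 -0.479  0.585]
 [ 0.015 -0.532 -0.847  1.126]
 [ 0.     0.     0.     1.   ]] 419.5838795370957 280.5646584000808 208.15705310077593
side [[ 0.989 -0.093  0.117  0.371]
 [-0.149 -0.589  0.795 -1.178]
 [-0.005 -0.803 -0.596  1.088]
 [ 0.     0.     0.     1.   ]] 498.0818630749431 280.2976345337592 217.19791584744192
{'time_s': 0.1, 'q': array([-1.33128298e+00,  1.81491899e-01,  1.60787229e+00,  4.48034538e-05,
        1.35379373e+00, -2.06274497e-01]), 'dq': array([ 0.00053138, -0.00095203, -0.00153582,  0.00076541,  0.00018449,
        0.00067169]), 'joint_efforts': array([-3.50043474e-04, -4.45879412e+01, -3.52238953e+01, -3.64181715e-04,
        4.13439557e-03, -4.43972692e-05]), 'eef_pos': array([ 0.24785695, -0.51835228,  0.25547733]), 'eef_rot': array([-7.82890814e-04,  9.75262595e-01,  2.21048088e-01,  8.86319020e-06]), 'wrist_force': array([ 0.4317546 , -0.26895095, -0.23066642]), 'torque': array([-0.02533318, -0.02814695, -0.02425198]), 'grasp_force': 0.0, 'opening': 0.9991325679476456}
```

View pics/scene1.png

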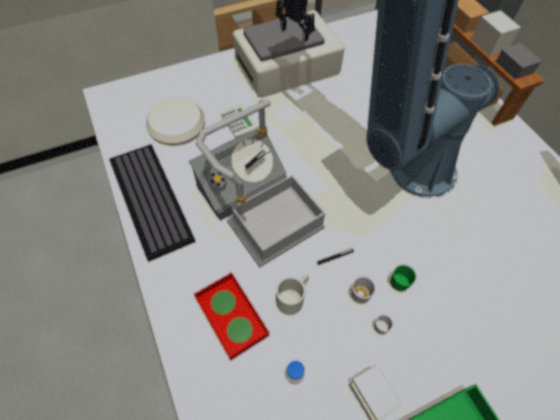

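View pics/side1.png

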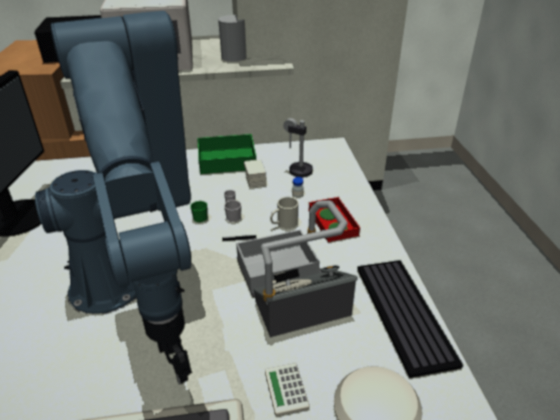

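The scene view shows the cup with the balls at (362,290), a small grey look-alike at (383,325), a green cup at (403,278), the mug at (290,292), the basin at (277,220) and the bar handle at (256,160). The side view confirms the layout.

```bash
python3 - <<'E'
from h import *
import pickle
c=pickle.load(open('scene1.pkl','rb')); P=c['P']; s=pickle.load(open('side1.pkl','rb'))
v,u=np.mgrid[:420,:560]
def box(u0,u1,v0,v1,z0,z1,P=P):
    m=(u>=u0)&(u<=u1)&(v>=v0)&(v<=v1)&(P[...,2]>z0)&(P[...,2]<z1); return P[m]
for n,b in dict(cup=(342,382,270,308),small=(370,398,312,338),green=(385,420,262,296),mug=(270,312,272,312),marker=(314,358,246,268)).items():
    Q=box(*b,0.008,.2); top=np.percentile(Q[:,2],97); r=Q[Q[:,2]>top-.006]
    (cx,cy),rad=cv2.minEnclosingCircle(r[:,:2].astype(np.float32)); print(n,len(Q),top.round(3),round(cx,3),round(cy,3),round(rad*2,3))
# basin rim
Q=box(220,330,170,265,.068,.085); 
rect=cv2.minAreaRect(Q[:,:2].astype(np.float32)); print('rim',len(Q),rect, np.median(Q[:,2]))
Q2=Q
np.save('rim.npy',Q)
m=(P[...,2]>.274)&(P[...,2]<.31)&(u>190)&(u<280)&(v>90)&(v<190)
print('pipe',m.sum()); q=P[m]; print(cv2.minAreaRect(q[:,:2].astype(np.float32)),q[:,2].max())
img=cv2.resize(c['img'][90:270,180:420],None,fx=3.3,fy=3.3,interpolation=cv2.INTER_CUBIC); cv2.imwrite('pics/crop.png',img[:,:,::-1])
print('side table z',np.nanmedian(s['P'][300:380,200:240,2]), np.nanmedian(P[330:360,300:340,2]))
E
```

```text
cup 458 0.06 0.419 0.299 0.064
small 194 0.044 0.414 0.402 0.046
green 424 0.06 0.298 0.315 0.065
mug 763 0.092 0.61 0.238 0.077
marker 179 0.018 0.429 0.169 0.119
rim 1114 ((0.5500777363777161, -0.039617329835891724), (0.23885533213615417, 0.246214359998703), 10.139760971069336) 0.07589184558740103
pipe 1002
((0.6041889786720276, -0.176803320646286), (0.283314973115921, 0.13613229990005493), 45.36041259765625) 0.299720199454114
side table z -0.001805665691245295 0.0005394497504591644
```

View pics/crop.png

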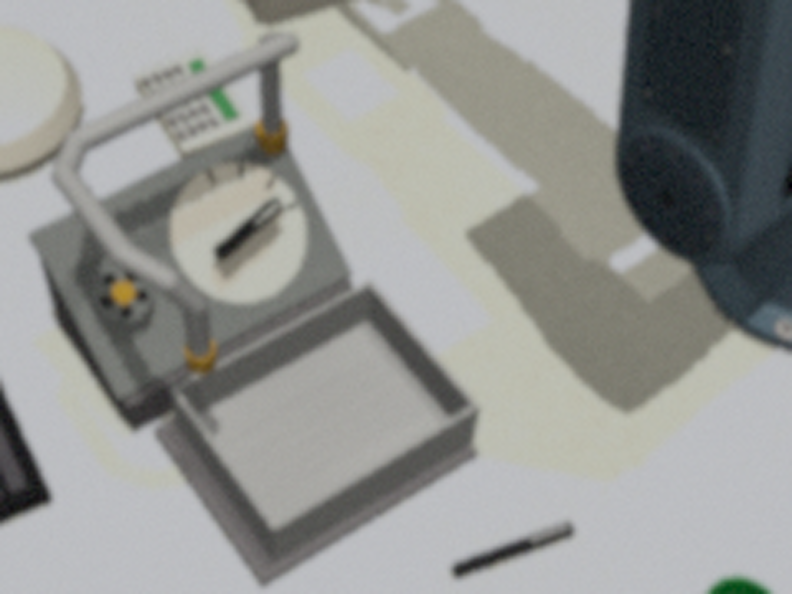

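The crop shows the basin, the pipe from (290,45) bending at (70,155) to the spout at (195,350), and the bar handle at (250,230) with its nose at (290,200). The wheel is at (122,293). Next I fit the unit frame.

```bash
python3 - <<'E'
from h import *
import pickle
from scipy.optimize import least_squares
c=pickle.load(open('scene1.pkl','rb')); P=c['P']; s=pickle.load(open('side1.pkl','rb'))
v,u=np.mgrid[:420,:560]
Q=P[(u>220)&(u<335)&(v>170)&(v<270)&(P[...,2]>.069)&(P[...,2]<.083)][:,:2]
def loc(p,Q,):
    a=p[2]; d=Q-p[:2]; return np.c_[d@[np.cos(a),np.sin(a)],d@[-np.sin(a),np.cos(a)]]
def res(p):
    L=loc(p,Q); q=np.abs(L)-[.1075,.0825]
    return np.where((q<0).all(1),q.max(1),np.linalg.norm(np.maximum(q,0),axis=1))
best=None
for a in np.radians([-30,-15,0,15,30]):
    r=least_squares(res,[.55,-.02,a],loss='cauchy',f_scale=.003)
    if best is None or r.cost<best.cost: best=r
p=best.x; L=loc(p,Q); print('basin',p[:2].round(4),np.degrees(p[2]).round(2),best.cost,np.median(abs(res(p))).round(4),(abs(res(p))<.004).mean())
# all points in unit frame
a=p[2];
def U(P): d=P-[p[0],p[1],0]; return np.stack([d[...,0]*np.cos(a)+d[...,1]*np.sin(a),-d[...,0]*np.sin(a)+d[...,1]*np.cos(a),d[...,2]],-1)
np.save('unit.npy',p)
for n,PP,img in(('scene',P,c['img']),('side',s['P'],s['img'])):
    W=U(PP); x,y,z=W[...,0],W[...,1],W[...,2]
    m=(z>.29)&(z<.305)&(abs(x)<.15)&(y<-.04)&(y>-.3)
    q=W[m]; 
    if m.sum()>20: 
        m2=q[:,1]<np.percentile(q[:,1],40); print(n,'pipe y',np.percentile(q[:,1],[1,10,30,50]).round(3),'x',np.percentile(q[:,0],[1,99]).round(3),q[:,2].max().round(3))
    # panel: plane fit
    m=(y<-.1)&(y>-.25)&(abs(x)<.13)&(z>.05)&(z<.26); q=W[m]
    # slope 35deg about x : normal (0,sin35,cos35)
    nn=np.array([0,np.sin(.6109),np.cos(.6109)]); d=q@nn; h,e=np.histogram(d,np.arange(0,.35,.004)); k=h.argmax(); d0=np.median(d[abs(d-e[k]-.002)<.006]); print(n,'panel d',d0.round(4),h[k],m.sum())
    h=W@nn-d0; tl=np.cos(.6109)*y-np.sin(.6109)*z
    m=(h>.034)&(h<.047)&(y<-.08)&(y>-.26)&(abs(x)<.14); 
    q=np.c_[x[m],tl[m]]; print('handle pts',m.sum()); np.save(n+'_h.npy',np.c_[q,h[m],img[m],u[m],v[m]])
    # restrict
    print(np.histogram(q[:,0],np.arange(-.14,.15,.02)))
E
```

```text
basin [ 0.5362 -0.0047] 9.97 0.00985308442261542 0.0023 0.6238532110091743
scene pipe y [-0.213 -0.208 -0.202 -0.198] x [-0.099  0.138] 0.3
scene panel d 0.0066 152 3865
handle pts 24
(array([ 0,  4, 20,  0,  0,  0,  0,  0,  0,  0,  0,  0,  0,  0]), array([-0.14, -0.12, -0.1 , -0.08, -0.06, -0.04, -0.02,  0.  ,  0.02,
        0.04,  0.06,  0.08,  0.1 ,  0.12,  0.14]))
side pipe y [-0.217 -0.213 -0.209 -0.205] x [-0.104  0.131] 0.298
side panel d 0.0053 92 1705
handle pts 34
(array([ 0, 26,  8,  0,  0,  0,  0,  0,  0,  0,  0,  0,  0,  0]), array([-0.14, -0.12, -0.1 , -0.08, -0.06, -0.04, -0.02,  0.  ,  0.02,
        0.04,  0.06,  0.08,  0.1 ,  0.12,  0.14]))
```

```bash
python3 - <<'E'
from h import *
import pickle
p=np.load('unit.npy'); a=p[2]
c=pickle.load(open('scene1.pkl','rb'));P=c['P']
def U(P): d=P-[p[0],p[1],0]; return np.stack([d[...,0]*np.cos(a)+d[...,1]*np.sin(a),-d[...,0]*np.sin(a)+d[...,1]*np.cos(a),d[...,2]],-1)
W=U(P)
for n,(x,y) in dict(dialL=(190,235),dialB=(250,290),dialR=(295,230),dialT=(245,175),panR=(330,260),panLow=(310,290),panL=(60,245),bar1=(222,252),bar2=(246,232),bar3=(270,213),nose=(288,203),wheel=(122,293),wheelpan=(160,270),spout=(200,358),spouttop=(185,290),pipeEnd=(285,48),pipe2=(180,95),pipebend=(75,150),rimNL=(475,410),rimT=(370,288),rimfront=(268,548),).items():
    uu,vv=int(180+x/3.3+.5),int(90+y/3.3+.5); print(n,(uu,vv),np.nanmedian(W[vv-1:vv+2,uu-1:uu+2].reshape(-1,3),0).round(3))
L=U(np.c_[P[(P[...,2]>.069)&(P[...,2]<.083)]]); L=L[(abs(L[:,0])<.16)&(L[:,1]<.13)&(L[:,1]>-.12)]
im=np.full((500,640),255,np.uint8)
for x,y,_ in L: cv2.circle(im,(int(320+x*1900),int(250-y*1900)),2,0,-1)
for k in(.11,.105): cv2.rectangle(im,(int(320-k*1900),int(250-(k-.025)*1900)),(int(320+k*1900),int(250+(k-.025)*1900)),128,1)
cv2.imwrite('pics/rim.png',im)
E
```

```text
dialL (238, 161) [ 0.015 -0.195  0.117]
dialB (256, 178) [-0.011 -0.138  0.075]
dialR (269, 160) [-0.076 -0.162  0.094]
dialT (254, 143) [-0.058 -0.216  0.133]
panR (280, 169) [-0.096 -0.129  0.07 ]
panLow (274, 178) [-0.064 -0.116  0.059]
panL (198, 164) [ 0.127 -0.234  0.14 ]
bar1 (247, 166) [ 0.009 -0.152  0.133]
bar2 (255, 160) [-0.022 -0.157  0.137]
bar3 (262, 155) [-0.048 -0.16   0.141]
nose (267, 152) [-0.082 -0.182  0.107]
wheel (217, 179) [ 0.105 -0.164  0.125]
wheelpan (228, 172) [ 0.112 -0.061  0.282]
spout (241, 198) [ 0.097 -0.036  0.18 ]
spouttop (236, 178) [ 0.099 -0.045  0.264]
pipeEnd (266, 105) [-0.091 -0.197  0.289]
pipe2 (235, 119) [ 0.009 -0.198  0.291]
pipebend (203, 135) [ 0.109 -0.194  0.294]
rimNL (324, 214) [-0.107  0.084  0.074]
rimT (292, 177) [-0.106 -0.079  0.076]
rimfront (261, 256) [0.109 0.074 0.027]
```

View pics/rim.png

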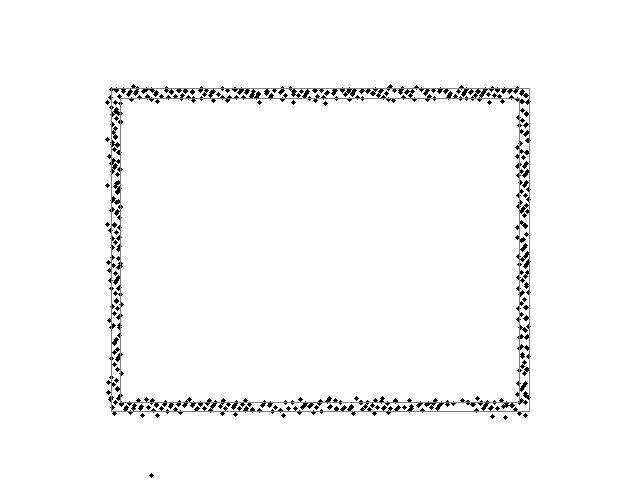

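The rim points match the 220x170 rectangle well. Now the handle.

```bash
python3 - <<'E'
from h import *
import pickle
p=np.load('unit.npy'); a=p[2]; nn=np.array([0,np.sin(.6109),np.cos(.6109)])
def U(P): d=P-[p[0],p[1],0]; return np.stack([d[...,0]*np.cos(a)+d[...,1]*np.sin(a),-d[...,0]*np.sin(a)+d[...,1]*np.cos(a),d[...,2]],-1)
for n in('scene','side'):
    c=pickle.load(open(n+'1.pkl','rb'));W=U(c['P']);x,y,z=np.moveaxis(W,-1,0)
    b=(x>-.12)&(x<.13)&(y<-.09)&(y>-.25)&(z<.2)&(z>.03)
    d=(W@nn); h0,e=np.histogram(d[b],np.arange(-.06,.06,.002)); k=h0.argmax(); d0=np.median(d[b&(abs(d-e[k]-.001)<.004)])
    h=d-d0; t=y*np.cos(.6109)-z*np.sin(.6109)
    m=b&(h>.022)&(h<.05)&(x<.05)&(x>-.09); top=m&(h>.036)
    print(n,'d0',d0.round(4),m.sum(),top.sum())
    for mm in(top,m):
        q=np.c_[x[mm],t[mm]]
        r=cv2.minAreaRect(q.astype(np.float32)); print(' rect',np.round(r[0],4),np.round(r[1],4),round(r[2],1)); 
        vx,vy,_,_=cv2.fitLine(q.astype(np.float32),cv2.DIST_HUBER,0,.01,.01).ravel(); print(' angle',np.degrees(np.arctan(vy/vx)).round(1),q.mean(0).round(4))
    mw=b&(h>.02)&(x>.06); q=np.c_[x[mw],t[mw]]; print(' wheel',mw.sum(),cv2.minEnclosingCircle(q.astype(np.float32)) if mw.any() else '',np.percentile(h[mw],[50,95]) if mw.any() else '')
    mp=(z>.293)&(z<.31)&(x>-.06)&(x<.06)&(y<-.1); print(' pipe',np.median(W[mp],0), mp.sum())
E
```

```text
scene d0 -0.0171 139 113
 rect [-0.0532 -0.2366] [0.1467 0.0457] 44.6
 angle 17.9 [-0.0274 -0.2123]
 rect [-0.0546 -0.2348] [0.1469 0.051 ] 44.3
 angle 15.9 [-0.0291 -0.2149]
 wheel 225 ((0.10462140291929245, -0.20897211134433746), 0.02753637358546257) [0.02414291 0.02846611]
 pipe [ 0.00143175 -0.20404962  0.29501476] 145
side d0 -0.0183 191 62
 rect [-0.0285 -0.2115] [0.073  0.0205] 19.2
 angle 10.2 [-0.0312 -0.2125]
 rect [-0.032  -0.2113] [0.0803 0.0227] 15.0
 angle 12.1 [-0.0317 -0.2134]
 wheel 67 ((0.09321191906929016, -0.17523477971553802), 0.06097560003399849) [0.02363786 0.02603234]
 pipe [-0.00514475 -0.20713832  0.29386337] 63
```

```bash
cat >> h.py <<'E'
p=np.load('unit.npy'); ca,sa=np.cos(p[2]),np.sin(p[2])
RU=np.array([[ca,-sa,0],[sa,ca,0],[0,0,1]])
def Uw(x,y,z): return RU@[x,y,z]+[p[0],p[1],0]
def pose():
    o=ctrl.get_obs(); q=o['eef_rot']; return np.array(o['eef_pos']),R.from_quat([q[1],q[2],q[3],q[0]]),o
def log():
    o=ctrl.get_obs()
    with open('log.txt','a') as f: f.write(' '.join(map(str,np.r_[o['q'],o['eef_pos'],o['eef_rot']]))+'\n')
def zy(z,y):
    z=np.array(z)/np.linalg.norm(z); y=np.array(y)-z*np.dot(y,z); y/=np.linalg.norm(y); return R.from_matrix(np.c_[np.cross(y,z),y,z])
def go(grasp,Rt,p0=None,R0=None):
    "shift mm, turn deg in tool axes to put grasp point at 'grasp' with orientation Rt"
    P,Q,o=pose()
    if p0 is not None: P,Q=p0,R0
    t=np.array(grasp)-Rt.apply([0,0,.006])
    s=Q.inv().apply(t-P); r=(Q.inv()*Rt).as_rotvec(degrees=True)
    print('shift',s.round(4),'turn',r.round(2),'|s|',np.linalg.norm(s).round(3),'|r|',np.linalg.norm(r).round(1)); return t
def cupR(az,b,sgn):
    "tool pointing outwards at azimuth az, b deg below horizontal"
    b=np.radians(b); rr=np.array([np.cos(az),np.sin(az),0]); tt=np.array([-np.sin(az),np.cos(az),0])
    return zy(rr*np.cos(b)-np.array([0,0,np.sin(b)]),sgn*tt)
E
python3 - <<'E'
from h import *
log()
az=np.arctan2(.299,.419); print(az)
for s in(1,-1):
    Rt=cupR(az,50,s)
    go([.419-.081,.299-.058,.25],Rt); 
E
```

```text
0.6197978148301576
shift [ 0.4049 -0.6456  0.002 ] turn [ 58.29  -4.97 160.26] |s| 0.762 |r| 170.6
shift [ 0.4049 -0.6456  0.002 ] turn [ 3.4  39.87 -9.59] |s| 0.762 |r| 41.1
```

>>> servo_tool(
  series="-1 0.24 -0.36 -0.04 0 0 0;-1 0.24 -0.36 -0.04 0 0 0;-1 0.24 -0.36 -0.04 0 0 0;-1 0.24 -0.36 -0.04 0 0 0;-1 0.24 -0.36 -0.04 0 0 0;-1 0.24 -0.36 -0.04 0 0 0;-1 0.24 -0.36 -0.04 0 0 0;-1 0.24 -0.36 -0.04 0 0 0;-1 0.24 -0.36 -0.04 0 0 0;-1 0.24 -0.36 -0.04 0 0 0;-1 0.24 -0.36 -0.04 0 0 0;-1 0.24 -0.36 -0.04 0 0 0",
)

```text
time_s: 1.1
eef_pos: [0.3094, -0.0874, 0.2965]
eef_rot: [0.0, 0.975, 0.224, 0.001]
wrist_force: [0.7, -0.7, -0.3]
opening: 1.004
grasp_force: 0.0
```

```bash
python3 - <<'E'
from h import *
log(); P,Q,o=pose(); print(P.round(3),o['q'].round(3),o['time_s'])
az=np.arctan2(.299,.419)
go([.419-.081,.299-.058,.20],cupR(az,50,-1))
E
```

```text
[ 0.309 -0.087  0.297] [-6.510e-01 -5.050e-01  2.116e+00  1.000e-03  1.529e+00  4.690e-01] 1.1
shift [ 0.1649 -0.2825  0.0921] turn [ 3.41 39.83 -9.27] |s| 0.34 |r| 41.0
```

```bash
python3 - <<'E'
from h import *
az=np.arctan2(.299,.419)
go([.361,.258,.20],cupR(az,50,-1))
E
```

```text
shift [ 0.193  -0.2877  0.0921] turn [ 3.41 39.83 -9.27] |s| 0.359 |r| 41.0
```

>>> servo_tool(
  series="-1 0.193 -0.288 0.092 3.4 39.8 -9.3;-1 0.193 -0.288 0.092 3.4 39.8 -9.3;-1 0.193 -0.288 0.092 3.4 39.8 -9.3;-1 0.193 -0.288 0.092 3.4 39.8 -9.3;-1 0.193 -0.288 0.092 3.4 39.8 -9.3;-1 0.193 -0.288 0.092 3.4 39.8 -9.3;-1 0.193 -0.288 0.092 3.4 39.8 -9.3;-1 0.193 -0.288 0.092 3.4 39.8 -9.3;-1 0.193 -0.288 0.092 3.4 39.8 -9.3;-1 0.193 -0.288 0.092 3.4 39.8 -9.3;-1 0.193 -0.288 0.092 3.4 39.8 -9.3;-1 0.193 -0.288 0.092 3.4 39.8 -9.3",
)

```text
time_s: 2.1
eef_pos: [0.358, 0.2535, 0.2029]
eef_rot: [-0.104, 0.896, 0.287, 0.323]
wrist_force: [-0.2, 0.2, -0.4]
opening: 1.001
grasp_force: 0.0
```

```bash
python3 - <<'E'
from h import *
log(); P,Q,o=pose(); print(P.round(3),o['q'].round(3),o['time_s'],Q.as_matrix().round(2))
az=np.arctan2(.299,.419); Rt=cupR(az,50,-1)
go([.361,.258,.2],Rt)
t=go([.361,.258,.122],Rt)
go([.419,.299,.038],Rt)
c=cam('wrist'); save(c,'w1.png'); W=c['P']
m=(W[...,2]>.05)&(W[...,2]<.075)&(np.hypot(W[...,0]-.419,W[...,1]-.299)<.05)
q=W[m]; print(m.sum(), cv2.minEnclosingCircle(q[:,:2].astype(np.float32)) if m.any() else '')
E
```

```text
[0.358 0.253 0.203] [ 0.124 -0.561  2.479  0.519  0.66   0.753] 2.1 [[ 0.63  0.58  0.52]
 [ 0.45 -0.81  0.37]
 [ 0.64 -0.   -0.77]]
shift [ 0.002  -0.0019 -0.0005] turn [-0.03  0.29 -0.05] |s| 0.003 |r| 0.3
shift [-0.0478 -0.0019  0.0595] turn [-0.03  0.29 -0.05] |s| 0.076 |r| 0.3
shift [-0.0469 -0.0015  0.1695] turn [-0.03  0.29 -0.05] |s| 0.176 |r| 0.3
1288 ((0.41700783371925354, 0.29781827330589294), 0.03194847330451012)
```

View pics/w1.png

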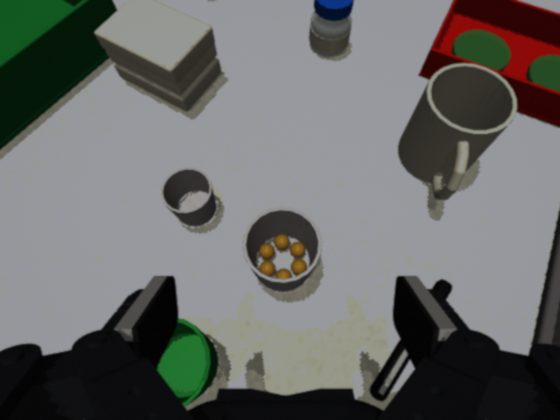

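The wrist view shows the cup with six balls at (283,250), with the fingers lined up to straddle it.

>>> servo_tool(
  series="-1 -0.047 -0.0015 0.06 0 0.3 0;-1 -0.047 -0.0015 0.06 0 0.3 0;-1 -0.047 -0.0015 0.09 0 0.3 0;-1 -0.047 -0.0015 0.12 0 0.3 0;-1 -0.047 -0.0015 0.145 0 0.3 0;-1 -0.047 -0.0015 0.16 0 0.3 0;-1 -0.047 -0.0015 0.168 0 0.3 0;-1 -0.047 -0.0015 0.168 0 0.3 0;-1 -0.047 -0.0015 0.168 0 0.3 0",
)

```text
time_s: 2.9
eef_pos: [0.419, 0.2932, 0.0443]
eef_rot: [-0.103, 0.896, 0.282, 0.327]
wrist_force: [-0.4, 0.1, -0.3]
opening: 0.998
grasp_force: 0.0
```

```bash
python3 - <<'E'
from h import *
log(); P,Q,o=pose(); print(P.round(3),o['q'].round(3),o['time_s'])
az=np.arctan2(.299,.419); Rt=cupR(az,50,-1)
go([.418,.2985,.038],Rt)
E
```

```text
[0.419 0.293 0.044] [ 0.236  0.192  2.358  1.865  0.249 -0.594] 2.9
shift [-0.0023 -0.0049  0.0002] turn [ 0.34 -0.15 -0.45] |s| 0.005 |r| 0.6
```

>>> servo_tool(
  series="-1 -0.002 -0.004 0 0 0 0;-1 -0.002 -0.004 0 0 0 0;1 -0.002 -0.004 0 0 0 0;1 -0.002 -0.004 0 0 0 0;1 -0.002 -0.004 0 0 0 0;1 -0.002 -0.004 0 0 0 0;1 -0.002 -0.004 0 0 0 0;1 -0.002 -0.004 0 0 0 0;1 -0.002 -0.004 0 0 0 0",
)

```text
time_s: 3.65
eef_pos: [0.4147, 0.2974, 0.046]
eef_rot: [-0.104, 0.894, 0.284, 0.329]
wrist_force: [-8.8, -7.9, 18.4]
opening: 0.727
grasp_force: 59.8
```

```bash
python3 - <<'E'
from h import *
log(); P,Q,o=pose(); print(P.round(4),o['q'].round(3),o['time_s'],o['opening'],o['grasp_force'],o['wrist_force'])
print('grasp',(P+Q.apply([0,0,.006])).round(4)); np.save('grasp.npy',np.r_[P,Q.as_quat()])
print('lift shift',Q.inv().apply([0,0,.12]).round(4))
E
```

```text
[0.4147 0.2974 0.046 ] [ 0.25   0.185  2.364  1.894  0.245 -0.615] 3.65 0.7265174836843948 59.75040583172813 [-8.82219965 -7.88644684 18.40042075]
grasp [0.4179 0.2997 0.0415]
lift shift [ 0.0778  0.0001 -0.0913]
```

>>> servo_tool(
  series="1 0.019 0 -0.023 0 0 0;1 0.039 0 -0.046 0 0 0;1 0.058 0 -0.068 0 0 0;1 0.071 0 -0.084 0 0 0;1 0.084 0 -0.099 0 0 0;1 0.084 0 -0.099 0 0 0;1 0.084 0 -0.099 0 0 0",
)

```text
time_s: 4.23
eef_pos: [0.4122, 0.2996, 0.1651]
eef_rot: [-0.107, 0.895, 0.286, 0.326]
wrist_force: [0.2, 0.9, -1.7]
opening: 0.726
grasp_force: 65.5
```

```bash
cat >> h.py <<'E'
def cupdir(Rnow):
    g=np.load('grasp.npy'); return (Rnow*R.from_quat(g[3:]).inv()).apply([0,0,1])
E
python3 - <<'E'
from h import *
log(); P,Q,o=pose(); print(P.round(4),o['q'].round(3),o['time_s'],o['opening'],o['grasp_force'],o['wrist_force'],cupdir(Q).round(3))
# pour: tool azimuth along basin -> unit x dir; upright at pre-pour
a=p[2]
for g in ([.02,.025,.17],):
    G=Uw(*g); print('G',G.round(3)); 
    for az in (0,a): go(G,cupR(az,50,-1))
E
```

```text
[0.4122 0.2996 0.1651] [ 0.253 -0.198  2.348  0.65   0.4    0.677] 4.2333 0.7260937902677289 65.50777014694177 [ 0.17188942  0.91500191 -1.68155642] [ 0.007 -0.002  1.   ]
G [0.552 0.023 0.17 ]
shift [-0.0313  0.3035 -0.041 ] turn [-23.12  -0.07  27.  ] |s| 0.308 |r| 35.5
shift [-0.0315  0.304  -0.0412] turn [-16.7   -0.1   19.37] |s| 0.308 |r| 25.6
```

```bash
cat > kin.py <<'E'
import numpy as np
from scipy.optimize import least_squares
from scipy.spatial.transform import Rotation as R
LO=np.array([-2.99,-.89,.3,-1.14,0,-3.12]);HI=np.array([2.99,2.07,2.58,4.28,2.63,3.12])
rz=lambda a:R.from_euler('z',a); ry=lambda a:R.from_euler('y',a)
def fk(q,k):
    h,a1,d,L1,a2,L2,L3,c,s4,s6=k
    A=rz(q[0]);B=A*ry(q[1]);C=B*ry(q[2]);D=C*rz(s4*q[3])*ry(q[4])
    pos=np.array([0,0,h])+A.apply([a1,d,0])+B.apply([0,0,L1])+C.apply([a2,0,L2])+D.apply([0,0,L3])
    return pos,D*rz(s6*q[5]+c),pos-D.apply([0,0,L3])
def load():
    return np.loadtxt('log.txt')
def fit():
    L=load(); best=None
    for s4 in(1,-1):
      for s6 in(1,-1):
        def res(x):
            o=[]
            for r in L:
                P,Q,_=fk(r[:6],np.r_[x,s4,s6]); o+=list((P-r[6:9])*10)+list((Q.inv()*R.from_quat(r[[10,11,12,9]])).as_rotvec())
            return np.r_[o, (x[1])*.01,x[4]*.01]
        for c in(0,1.57,3.14,-1.57):
            r=least_squares(res,[.3,0,.1,.4,0,.4,.2,c])
            if best is None or r.cost<best[0]: best=(r.cost,np.r_[r.x,s4,s6],np.abs(r.fun).max())
    return best
if __name__=='__main__':
    b=fit(); print(b); np.save('kin.npy',b[1])
E
python3 kin.py
```

```text
(np.float64(3.6551071067885183e-07), array([3.13399501e-01, 1.75232782e-07, 1.17800063e-01, 4.38199677e-01,
       8.54995814e-02, 5.14499681e-01, 2.93899627e-01, 1.57079633e+00,
       1.00000000e+00, 1.00000000e+00]), np.float64(0.0008549958144534329))
```

```bash
cat >> kin.py <<'E'
K=np.load('kin.npy') if __name__!='__main__' else None
def ik(P,Q,q0,tol=2e-3):
    def res(q):
        p,r,_=fk(q,K); return np.r_[(p-P)*5,(r.inv()*Q).as_rotvec(),(q-q0)*1e-4]
    s=least_squares(res,np.clip(q0,LO+.01,HI-.01),bounds=(LO,HI)); return s.x,np.abs(res(s.x)[:6]).max()
E
python3 - <<'E'
from h import *
from kin import *
q0=ctrl.get_obs()['q']; g=np.load('grasp.npy'); Rg=R.from_quat(g[3:]); az0=.6198
for azd in(10,25,40,55):
  for phi in(0,45,90,-45,-90):
    az=np.radians(azd); G=Uw(-.01,.02,.135); q=q0.copy(); out=[]
    for tilt in(0,20,40,60,75,90,100,105,112):
        m=az+np.radians(phi); w=np.array([-np.sin(m),np.cos(m),0])
        Rt=R.from_rotvec(w*np.radians(tilt))*rz(az-az0)*Rg
        P=G-Rt.apply([0,0,.006]); q1,e=ik(P,Rt,q); out.append((tilt,round(e,3),round(np.abs(q1-q).max(),2)))
        if e>.005: break
        q=q1
    print(azd,phi,out[-1],q.round(2),'wrist',fk(q,K)[2].round(2))
E
```

```text
10 0 (112, np.float64(0.0), np.float64(0.1)) [-0.07  1.03  1.01 -0.32  2.32  1.28] wrist [0.8  0.06 0.23]
10 45 (112, np.float64(0.013), np.float64(0.08)) [ 0.31  0.78  1.55 -1.1   1.69  1.63] wrist [0.56 0.3  0.21]
10 90 (40, np.float64(0.145), np.float64(0.98)) [-0.19 -0.07  2.36 -0.16  0.08  1.23] wrist [0.32 0.06 0.35]
10 -45 (112, np.float64(0.0), np.float64(0.08)) [-0.53  0.94  1.32  0.68  2.16  1.37] wrist [ 0.66 -0.25  0.18]
10 -90 (112, np.float64(0.0), np.float64(0.07)) [-0.83  0.95  1.91  1.4   1.92  0.55] wrist [ 0.37 -0.23  0.05]
25 0 (112, np.float64(0.0), np.float64(0.1)) [ 0.02  1.    1.06 -0.51  2.23  1.1 ] wrist [0.78 0.13 0.23]
25 45 (90, np.float64(0.007), np.float64(0.21)) [ 0.24  0.37  1.9  -1.03  1.12  1.65] wrist [0.46 0.23 0.33]
25 90 (90, np.float64(0.061), np.float64(0.4)) [ 0.05  0.44  2.4   3.66  1.11 -3.12] wrist [0.25 0.13 0.19]
25 -45 (112, np.float64(0.0), np.float64(0.08)) [-0.43  1.01  1.17  0.53  2.3   1.28] wrist [ 0.72 -0.21  0.18]
25 -90 (112, np.float64(0.0), np.float64(0.06)) [-0.77  0.98  1.74  1.25  2.02  0.67] wrist [ 0.44 -0.26  0.05]
40 0
[... 395 characters left out ...]
.41  1.14] wrist [ 0.77 -0.15  0.18]
40 -90 (112, np.float64(0.0), np.float64(0.07)) [-0.7   1.04  1.57  1.13  2.14  0.76] wrist [ 0.51 -0.27  0.05]
55 0 (112, np.float64(0.0), np.float64(0.08)) [ 0.18  0.89  1.28 -0.81  1.96  0.89] wrist [0.68 0.25 0.23]
55 45 (75, np.float64(0.092), np.float64(0.26)) [-0.    0.02  2.21 -0.88  0.46  1.07] wrist [0.36 0.12 0.37]
55 90 (90, np.float64(0.017), np.float64(0.34)) [-0.62  0.42  2.52  2.37  1.23 -2.82] wrist [ 0.23 -0.02  0.19]
55 -45 (112, np.float64(0.0), np.float64(0.09)) [-0.24  1.12  0.96  0.1   2.48  0.94] wrist [ 0.81 -0.08  0.18]
55 -90 (112, np.float64(0.0), np.float64(0.09)) [-0.61  1.1   1.39  1.02  2.28  0.83] wrist [ 0.59 -0.27  0.05]
```

```bash
python3 - <<'E'
from h import *
from kin import rz
g=np.load('grasp.npy'); Rg=R.from_quat(g[3:]); az=np.radians(32)
Rt=rz(az-.6198)*Rg
G=Uw(-.03,-.01,.16); print(G); go(G,Rt)
G2=Uw(-.03,-.01,.13); t1=G-Rt.apply([0,0,.006])
w=np.array([-np.sin(az),np.cos(az),0]); print('tilt axis in tool',Rt.inv().apply(w))
for tilt in(30,60,90,100,110,115): 
    print(tilt,end=' '); go(G2 if tilt>20 else G,R.from_rotvec(w*np.radians(tilt))*Rt,t1,Rt)
E
```

```text
[ 0.50833428 -0.01973953  0.16      ]
shift [-0.0843  0.3155 -0.0727] turn [-2.77  0.27  2.72] |s| 0.335 |r| 3.9
tilt axis in tool [-0.00377832 -0.99998375 -0.00426949]
30 shift [-0.0165 -0.      0.0236] turn [ -0.11 -30.    -0.13] |s| 0.029 |r| 30.0
60 shift [-0.0143 -0.0001  0.0258] turn [ -0.23 -60.    -0.26] |s| 0.03 |r| 60.0
90 shift [-0.0135 -0.0001  0.0288] turn [ -0.34 -90.    -0.38] |s| 0.032 |r| 90.0
100 shift [-0.0135 -0.0001  0.0299] turn [  -0.38 -100.     -0.43] |s| 0.033 |r| 100.0
110 shift [-0.0138 -0.0001  0.0309] turn [  -0.42 -110.     -0.47] |s| 0.034 |r| 110.0
115 shift [-0.014  -0.0001  0.0314] turn [  -0.43 -115.     -0.49] |s| 0.034 |r| 115.0
```

>>> servo_tool(
  series="1 -0.006 0.023 -0.005 0 0 0;1 -0.014 0.052 -0.012 0 0 0;1 -0.022 0.082 -0.019 -1 0 1;1 -0.03 0.112 -0.026 -1 0 1;1 -0.038 0.142 -0.033 -1 0 1;1 -0.046 0.172 -0.04 -1 0 1;1 -0.054 0.202 -0.047 -2 0 2;1 -0.062 0.232 -0.053 -2 0 2;1 -0.07 0.262 -0.06 -2.8 0.3 2.7;1 -0.077 0.288 -0.066 -2.8 0.3 2.7;1 -0.0843 0.3155 -0.0727 -2.8 0.3 2.7;1 -0.0843 0.3155 -0.0727 -2.8 0.3 2.7",
)

```text
time_s: 5.23
eef_pos: [0.5085, -0.0267, 0.1657]
eef_rot: [-0.091, 0.903, 0.254, 0.335]
wrist_force: [0.4, -1.0, -2.3]
opening: 0.725
grasp_force: 66.3
```

```bash
python3 - <<'E'
from h import *
from kin import *
log();P,Q,o=pose(); print(P.round(4),o['q'].round(3),o['time_s'],o['opening'],cupdir(Q).round(3))
g=np.load('grasp.npy'); Rg=R.from_quat(g[3:]); az=np.radians(32); Rt=rz(az-.6198)*Rg
go(Uw(-.03,-.01,.16),Rt)
w=np.array([-np.sin(az),np.cos(az),0]); q=o['q']
for tilt in range(0,116,10):
    Rr=R.from_rotvec(w*np.radians(tilt))*Rt; q1,e=ik(Uw(-.03,-.01,.13)-Rr.apply([0,0,.006]),Rr,q); print(tilt,round(e,4),q1.round(2)); q=q1
E
```

```text
[ 0.5085 -0.0267  0.1657] [-0.676 -0.065  2.238  0.887  0.907 -0.203] 5.2333 0.724698848294276 [-0.006  0.002  1.   ]
shift [-0.001  -0.006   0.0006] turn [ 0.42 -0.21 -0.05] |s| 0.006 |r| 0.5
0 0.0 [-0.67  0.    2.26  0.94  0.86 -0.29]
10 0.0 [-0.56 -0.    2.18  0.66  0.83  0.03]
20 0.0 [-0.46  0.03  2.09  0.4   0.87  0.33]
30 0.0 [-0.36  0.09  1.99  0.17  0.96  0.56]
40 0.0 [-0.27  0.18  1.88  0.    1.08  0.74]
50 0.0 [-0.2   0.27  1.77 -0.13  1.22  0.86]
60 0.0 [-0.14  0.38  1.66 -0.23  1.37  0.95]
70 0.0 [-0.09  0.49  1.55 -0.31  1.52  1.  ]
80 0.0 [-0.05  0.6   1.45 -0.38  1.68  1.04]
90 0.0 [-0.02  0.71  1.35 -0.45  1.82  1.05]
100 0.0 [ 0.    0.83  1.26 -0.52  1.96  1.05]
110 0.0 [ 0.02  0.93  1.18 -0.6   2.1   1.04]
```

>>> servo_tool(
  series="1 -0.005 -0.004 0.008 0 -7 0;1 -0.01 -0.006 0.016 0 -14 0;1 -0.017 -0.006 0.024 0 -21 0;1 -0.017 -0.006 0.024 0 -28 0;1 -0.016 -0.006 0.025 0 -35 0;1 -0.016 -0.006 0.025 0 -42 0;1 -0.015 -0.006 0.026 0 -49 0;1 -0.015 -0.006 0.026 0 -56 0;1 -0.0145 -0.006 0.027 0 -63 0;1 -0.014 -0.006 0.028 0 -70 0;1 -0.014 -0.006 0.028 0 -75 0;1 -0.014 -0.006 0.028 0 -78 0",
)

```text
time_s: 6.23
eef_pos: [0.5104, -0.0111, 0.1339]
eef_rot: [0.089, 0.911, 0.259, -0.31]
wrist_force: [-0.5, -0.2, -2.8]
opening: 0.72
grasp_force: 66.4
```

```bash
python3 - <<'E'
from h import *
from kin import *
log();P,Q,o=pose(); c=cupdir(Q); print(P.round(4),o['q'].round(3),o['time_s'],o['opening'],c.round(3),np.degrees(np.arccos(c[2])))
print('grasp unit',RU.T@(P+Q.apply([0,0,.006])-[p[0],p[1],0]))
g=np.load('grasp.npy'); Rg=R.from_quat(g[3:]); az=np.radians(32); Rt=rz(az-.6198)*Rg
w=np.array([-np.sin(az),np.cos(az),0])
for t in(85,95,105,115): go(Uw(-.03,-.01,.13),R.from_rotvec(w*np.radians(t))*Rt)
E
```

```text
[ 0.5104 -0.0111  0.1339] [-0.051  0.58   1.47  -0.358  1.649  1.041] 6.2333 0.7196336674875177 [0.832 0.515 0.208] 78.01733071772405
grasp unit [-0.02991413 -0.00325243  0.12915222]
shift [-0.0018  0.0062  0.001 ] turn [-0.29 -6.98 -0.09] |s| 0.007 |r| 7.0
shift [-0.0008  0.0062  0.0012] turn [ -0.33 -16.98  -0.11] |s| 0.006 |r| 17.0
shift [0.0002 0.0062 0.0016] turn [ -0.37 -26.98  -0.13] |s| 0.006 |r| 27.0
shift [0.0011 0.0062 0.0021] turn [ -0.41 -36.98  -0.15] |s| 0.007 |r| 37.0
```

>>> servo_tool(
  series="1 0 0.003 0 0 -3 0;1 0 0.006 0 0 -6 0;1 0 0.006 0 0 -9 0;1 0 0.006 0 0 -12 0;1 0 0.006 0 0 -15 0;1 0 0.006 0 0 -18 0;1 0 0.006 0 0 -21 0;1 0 0.006 0 0 -24 0;1 0 0.006 0 0 -27 0;1 0 0.006 0 0 -30 0;1 0 0.006 0 0 -33 0;1 0.001 0.006 0.002 0 -35 0",
)

```text
time_s: 7.23
eef_pos: [0.513, -0.017, 0.1324]
eef_rot: [0.163, 0.776, 0.22, -0.568]
wrist_force: [-0.3, -1.0, -1.7]
opening: 0.726
grasp_force: 67.0
```

>>> servo_tool(
  series="1 0 0 0 0 -3 0;1 0 0 0 0 -5 0;1 0 0 0 0 -5 0;1 0 0 0 0 -5 0;1 0 0 0 0 -5 0;1 0 0 0 0 -5 0",
)

```text
time_s: 7.73
eef_pos: [0.5132, -0.0169, 0.1328]
eef_rot: [0.171, 0.752, 0.213, -0.6]
wrist_force: [-0.4, 0.9, -1.2]
opening: 0.729
grasp_force: 66.9
```

```bash
python3 - <<'E'
from h import *
log();P,Q,o=pose(); c=cupdir(Q); print(P.round(4),o['q'].round(3),o['time_s'],o['opening'],o['wrist_force'],np.degrees(np.arccos(c[2])))
c=cam('scene'); w=cam('wrist')
im=np.vstack([cv2.resize(c['img'][160:280,200:400],None,fx=2.5,fy=2.5),cv2.resize(w['img'],(500,299))])
cv2.imwrite('pics/pour.png',im[:,:,::-1])
E
```

```text
[ 0.5132 -0.0169  0.1328] [ 0.021  1.011  1.126 -0.661  2.202  1.013] 7.7333 0.729434982743701 [-0.36714786  0.88197926 -1.21505354] 117.62096836945369
```

View pics/pour.png

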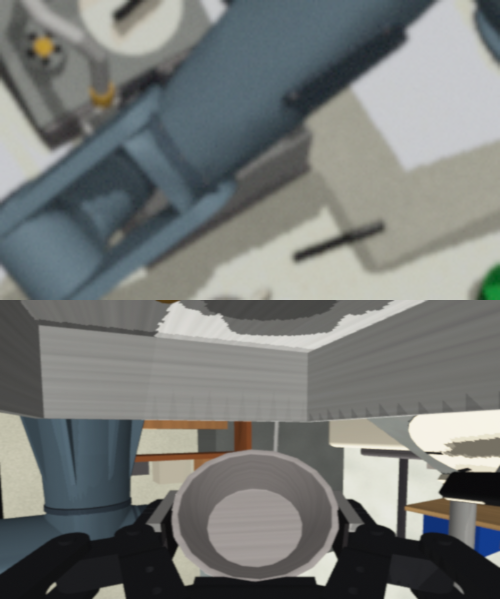

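The wrist view shows the cup empty, at about (255,515). I'll return it upright and count the balls afterwards.

```bash
python3 - <<'E'
from h import *
from kin import rz
g=np.load('grasp.npy'); Rg=R.from_quat(g[3:]); az=np.radians(32); Rt=rz(az-.6198)*Rg
w=np.array([-np.sin(az),np.cos(az),0])
for t in(60,35,0): go(Uw(-.03,-.01,.17),R.from_rotvec(w*np.radians(t))*Rt)
E
```

```text
shift [-0.0426 -0.0001 -0.0059] turn [-0.25 57.64  0.06] |s| 0.043 |r| 57.6
shift [-0.0435 -0.0001 -0.0035] turn [-1.200e-01  8.264e+01  5.000e-02] |s| 0.044 |r| 82.6
shift [-0.0429 -0.0001  0.0001] turn [9.0000e-02 1.1764e+02 5.0000e-02] |s| 0.043 |r| 117.6
```

>>> servo_tool(
  series="1 -0.01 0 0 0 7 0;1 -0.02 0 -0.003 0 14 0;1 -0.03 0 -0.005 0 21 0;1 -0.043 0 -0.006 0 28 0;1 -0.043 0 -0.006 0 35 0;1 -0.043 0 -0.006 0 42 0;1 -0.043 0 -0.006 0 49 0;1 -0.043 0 -0.006 0 56 0;1 -0.043 0 -0.005 0 63 0;1 -0.043 0 -0.004 0 70 0;1 -0.043 0 -0.004 0 77 0;1 -0.043 0 -0.004 0 83 0",
)

```text
time_s: 8.83
eef_pos: [0.5082, -0.0199, 0.1764]
eef_rot: [-0.013, 0.961, 0.273, 0.052]
wrist_force: [-0.1, 1.3, -1.9]
opening: 0.724
grasp_force: 66.8
```

```bash
python3 - <<'E'
from h import *
log();g=np.load('grasp.npy'); Rg=R.from_quat(g[3:]); P,Q,o=pose(); print(P.round(3),o['q'].round(2),np.degrees(np.arccos(cupdir(Q)[2])))
G=g[:3]+Rg.apply([0,0,.006]); print(G)
go(np.r_[G[:2],.17],Rg)
E
```

```text
[ 0.508 -0.02   0.176] [-0.32  0.07  1.91  0.09  1.09  0.66] 34.34147133458853
[0.41787895 0.29966726 0.04147072]
shift [ 0.0866 -0.3191  0.0098] turn [ 1.57 34.34 -3.17] |s| 0.331 |r| 34.5
```

>>> servo_tool(
  series="1 0.008 -0.029 0.001 0.2 6 -0.5;1 0.016 -0.058 0.002 0.5 12 -1;1 0.024 -0.087 0.003 0.7 18 -1.5;1 0.032 -0.116 0.004 1 24 -2;1 0.039 -0.145 0.005 1.2 30 -2.5;1 0.047 -0.174 0.006 1.6 34.3 -3.2;1 0.055 -0.203 0.006 1.6 34.3 -3.2;1 0.063 -0.232 0.007 1.6 34.3 -3.2;1 0.071 -0.261 0.008 1.6 34.3 -3.2;1 0.079 -0.29 0.009 1.6 34.3 -3.2;1 0.0866 -0.319 0.0098 1.6 34.3 -3.2;1 0.0866 -0.319 0.0098 1.6 34.3 -3.2",
)

```text
time_s: 9.83
eef_pos: [0.4112, 0.3021, 0.1738]
eef_rot: [-0.107, 0.895, 0.287, 0.325]
wrist_force: [-0.0, 1.3, -1.1]
opening: 0.726
grasp_force: 66.9
```

```bash
python3 - <<'E'
from h import *
log();g=np.load('grasp.npy'); Rg=R.from_quat(g[3:]); P,Q,o=pose(); print(P.round(3),o['q'].round(2),np.degrees(np.arccos(cupdir(Q)[2])))
G=g[:3]+Rg.apply([0,0,.006])
go([*G[:2],.17],Rg); go([*G[:2],.06],Rg); go(G+[0,0,.001],Rg)
E
```

```text
[0.411 0.302 0.174] [ 0.26 -0.22  2.34  0.6   0.42  0.73] 0.5138309399030091
shift [ 0.0006  0.0058 -0.0005] turn [-0.56  0.41  0.17] |s| 0.006 |r| 0.7
shift [-0.0701  0.0063  0.0837] turn [-0.56  0.41  0.17] |s| 0.109 |r| 0.7
shift [-0.0814  0.0064  0.0971] turn [-0.56  0.41  0.17] |s| 0.127 |r| 0.7
```

>>> servo_tool(
  series="1 -0.012 0.001 0.014 0 0 0;1 -0.024 0.002 0.028 0 0 0;1 -0.036 0.002 0.043 0 0 0;1 -0.048 0.002 0.057 0 0 0;1 -0.058 0.002 0.07 0 0 0;1 -0.067 0.002 0.081 0 0 0;1 -0.075 0.002 0.09 0 0 0;1 -0.079 0.002 0.095 0 0 0;1 -0.081 0.002 0.097 0 0 0;1 -0.081 0.002 0.097 0 0 0;1 -0.081 0.002 0.097 0 0 0",
)

```text
time_s: 10.75
eef_pos: [0.416, 0.2961, 0.0474]
eef_rot: [-0.105, 0.896, 0.284, 0.326]
wrist_force: [0.1, 0.3, 0.1]
opening: 0.723
grasp_force: 66.9
```

```bash
python3 - <<'E'
from h import *
log();g=np.load('grasp.npy'); Rg=R.from_quat(g[3:]); P,Q,o=pose(); print(P.round(4),o['q'].round(2),o['wrist_force'],np.degrees(np.arccos(cupdir(Q)[2])))
G=g[:3]+Rg.apply([0,0,.006])
go(G,Rg)
E
```

```text
[0.416  0.2961 0.0474] [ 0.24  0.18  2.36  1.82  0.25 -0.54] [0.13965402 0.30885165 0.13200348] 0.4399010156043051
shift [-0.0011 -0.0018  0.0009] turn [-0.19  0.39 -0.1 ] |s| 0.002 |r| 0.4
```

>>> servo_tool(
  series="1 -0.0005 0 0.0006 0 0 0;0.3 -0.0005 0 0.0006 0 0 0;-0.6 -0.0005 0 0.0006 0 0 0;-1 -0.0005 0 0.0006 0 0 0;-1 -0.0005 0 0.0006 0 0 0;-1 -0.0005 0 0.0006 0 0 0;-1 -0.0005 0 0.0006 0 0 0;-1 0 0 -0.02 0 0 0;-1 0 0 -0.045 0 0 0;-1 0 0 -0.075 0 0 0;-1 0.02 0 -0.105 0 0 0;-1 0.04 0 -0.125 0 0 0",
)

```text
time_s: 11.75
eef_pos: [0.3801, 0.2772, 0.1282]
eef_rot: [-0.114, 0.893, 0.287, 0.328]
wrist_force: [0.3, 0.5, -0.1]
opening: 0.997
grasp_force: 0.0
```

```bash
python3 - <<'E'
from h import *
log();P,Q,o=pose(); print(P.round(4),o['q'].round(2),o['wrist_force'],o['opening'])
c=cam('scene'); w=cam('wrist'); W=w['P']
m=(W[...,2]>.05)&(W[...,2]<.075)&(np.hypot(W[...,0]-.419,W[...,1]-.299)<.05)
q=W[m]; print(m.sum(), cv2.minEnclosingCircle(q[:,:2].astype(np.float32)),np.percentile(q[:,2],[50,95]))
im=np.vstack([cv2.resize(c['img'][160:280,200:400],None,fx=2.5,fy=2.5),cv2.resize(w['img'],(500,299))])
cv2.imwrite('pics/after.png',im[:,:,::-1])
# orange balls in basin
U=(c['P']-[p[0],p[1],0])@RU; hsv=cv2.cvtColor(c['img'],cv2.COLOR_RGB2HSV)
b=(abs(U[...,0])<.105)&(abs(U[...,1])<.08)&(U[...,2]<.045)&(hsv[...,1]>90); n,l,st,ce=cv2.connectedComponentsWithStats(b.astype(np.uint8)); print(st[1:,4],ce[1:].round())
E
```

```text
[0.3801 0.2772 0.1282] [ 0.18 -0.21  2.46  0.91  0.37  0.35] [ 0.30831852  0.47943389 -0.07473086] 0.9968738149415131
2313 ((0.41861996054649353, 0.29719653725624084), 0.031958434730768204) [0.05790319 0.05922974]
[25 25 10] [[285. 223.]
 [270. 228.]
 [263. 231.]]
```

View pics/after.png

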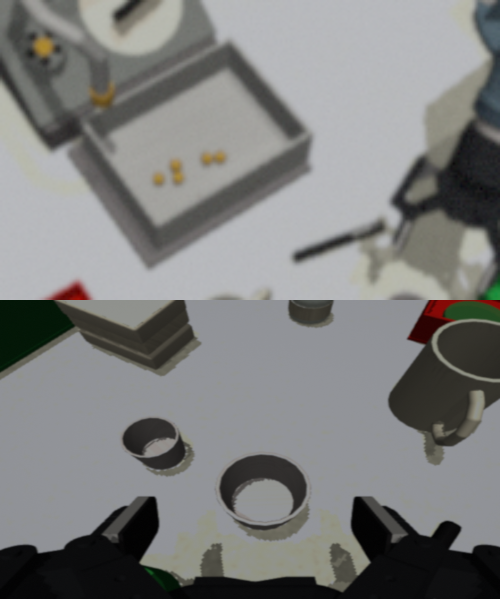

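The cup stands empty and upright at (262,490) in the lower picture. I can see five balls in the basin, around (158–220,156–178), so I'll look for the sixth from the side.

```bash
python3 - <<'E'
from h import *
c=cam('side'); s=cv2.resize(c['img'][215:305,215:345],None,fx=5,fy=5,interpolation=cv2.INTER_CUBIC)
cv2.imwrite('pics/side2.png',s[:,:,::-1])
E
```

```text
(no output)
```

View pics/side2.png

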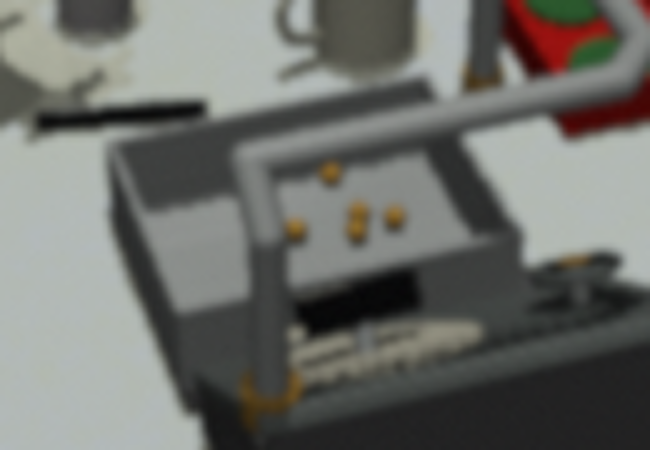

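The side view shows a ball at (331,172), by the near wall that the scene camera cannot see. One of the scene's pair is hidden here behind the post, so all six are in. Next, the handle pose and a reachability check.

```bash
python3 - <<'E'
from h import *
from kin import *
nn=np.array([0,np.sin(.6109),np.cos(.6109)]); tt=np.array([0,np.cos(.6109),-np.sin(.6109)])
A=[]
for n in('scene','side'):
  for k in range(2):
    c=cam(n);W=(c['P']-[p[0],p[1],0])@RU;x,y,z=np.moveaxis(W,-1,0)
    d0=-.0175; h=W@nn-d0; t=W@tt
    dark=c['img'].max(-1)<75
    m=(h>.030)&(h<.047)&(np.hypot(x+.0254,t+.211)<.05)
    m2=m&dark
    for mm in(m,m2):
        q=np.c_[x[mm],t[mm]].astype(np.float32); r=cv2.minAreaRect(q); vx,vy,_,_=cv2.fitLine(q,cv2.DIST_HUBER,0,.01,.01).ravel()
        print(n,mm.sum(),np.round(r[0],4),np.round(r[1],3),round(r[2],1),np.degrees(np.arctan(vy/vx)).round(1),np.median(h[mm]).round(4),q.mean(0).round(4))
ax=np.array([-.0254,0,0])+tt*-.2105+nn*(-.0175+.029); print('handle mid unit',ax,'world',Uw(*ax))
q0=ctrl.get_obs()['q']
for th in (14,60):
  for s in(1,-1):
    for lean in(35,25,15):
      th_=np.radians(th); l=np.radians(lean); e=np.array([1,0,0]);N=np.array([0,np.sin(l),np.cos(l)]);T=np.array([0,np.cos(l),-np.sin(l)])
      across=s*(-np.sin(th_)*e+np.cos(th_)*T)
      Rt=zy(RU@-N,RU@across); P=Uw(*ax)-Rt.apply([0,0,.006])
      best=min((ik(P,Rt,np.array(qs))for qs in([-.9,.5,1.6,1.,1.2,0],[-.6,.5,1.6,.5,1.2,1.5],[-.6,.3,1.9,1.5,1,-1.5],[-.3,.3,1.9,-.5,1,0])),key=lambda a:a[1])
      print(th,s,lean,best[0].round(2),round(best[1],4),fk(best[0],K)[2].round(2))
E
```

```text
scene 119 [-0.0252 -0.2089] [0.075 0.014] 13.1 13.3 0.0397 [-0.0241 -0.2089]
scene 51 [-0.0092 -0.2057] [0.042 0.011] 16.3 13.2 0.0405 [-0.0084 -0.2049]
scene 118 [-0.0256 -0.2091] [0.076 0.014] 13.7 13.5 0.0403 [-0.0245 -0.209 ]
scene 49 [-0.0098 -0.205 ] [0.043 0.01 ] 13.5 14.9 0.0412 [-0.0093 -0.205 ]
side 110 [-0.0289 -0.2079] [0.079 0.022] 14.1 13.5 0.0359 [-0.0309 -0.213 ]
side 110 [-0.0289 -0.2079] [0.079 0.022] 14.1 13.5 0.0359 [-0.0309 -0.213 ]
side 108 [-0.0295 -0.2109] [0.077 0.018] 17.4 13.8 0.0357 [-0.031  -0.2129]
side 108 [-0.0295 -0.2109] [0.077 0.018] 17.4 13.8 0.0357 [-0.031  -0.2129]
handle mid unit [-0.0254     -0.16583085  0.13016385] world [ 0.53984039 -0.17242148  0.13016385]
14 1 35 [-0.24  0.27  1.89 -0.76  0.86 -1.75] 0.0 [ 0.51 -0.    0.38]
14 1 25 [-0.32  0.25  1.86 -0.5   0.88 -2.02] 0.0 [ 0.52 -0.05  0.4 ]
14 1 15 [-0.4   0.25  1.81 -0.27  0.95 -2.25] 0.0 [ 0.53 -0.1   0.42]
14 -1 35 [-0.24  0.27  1.89 -0.76  0.86  1.39] 0.0 [ 0.51 -0.    0.38]
14 -1 25 [-0.32  0.25  1.86 -0.5   0.88  1.13] 0.0 [ 0.52 -0.05  0.4 ]
14 -1 15 [-0.4   0.25  1.81 -0.27  0.95  0.89] 0.0 [ 0.53 -0.1   0.42]
60 1 35 [-0.24  0.27  1.89 -0.76  0.86 -2.55] 0.0 [ 0.51 -0.    0.38]
60 1 25 [-0.32  0.25  1.86 -0.5   0.88 -2.82] 0.0 [ 0.52 -0.05  0.4 ]
60 1 15 [-0.4   0.25  1.81 -0.27  0.95 -3.05] 0.0 [ 0.53 -0.1   0.42]
60 -1 35 [-0.24  0.27  1.89 -0.76  0.86  0.59] 0.0 [ 0.51 -0.    0.38]
60 -1 25 [-0.32  0.25  1.86 -0.5   0.88  0.32] 0.0 [ 0.52 -0.05  0.4 ]
60 -1 15 [-0.4   0.25  1.81 -0.27  0.95  0.09] 0.0 [ 0.53 -0.1   0.42]
```

```bash
cat >> h.py <<'E'
NN=np.array([0,np.sin(.6109),np.cos(.6109)]); TT=np.array([0,np.cos(.6109),-np.sin(.6109)])
def HR(deg):
    a=np.radians(deg); return zy(RU@-NN,RU@-(-np.sin(a)*np.array([1,0,0])+np.cos(a)*TT))
def HG(h): return Uw(*(np.array([-.0254,0,0])-.209*TT+NN*(-.0175+h)))
E
python3 - <<'E'
from h import *
from kin import *
P,Q,o=pose(); Rt=HR(13.5); G=HG(.16); print(G)
print('up',Q.inv().apply([0,-.02,.13]).round(3))
t=go(G,Rt)
S=R.from_rotvec([0,0,0])
from scipy.spatial.transform import Slerp
sl=Slerp([0,1],R.concatenate([Q,Rt])); q=o['q']
P1=P+[.0,-.02,.13]
path=[(P1,Q)]+[(P1+(t-P1)*f,sl(f)) for f in np.linspace(.1,1,10)]
for a,b in path:
    q1,e=ik(a,b,q); print(a.round(2),round(e,4),q1.round(2)); q=q1
E
```

```text
[ 0.52661997 -0.09720352  0.23660975]
up [ 0.076  0.014 -0.106]
shift [ 0.0011  0.3841 -0.157 ] turn [-37.24 -51.05  -0.28] |s| 0.415 |r| 63.2
[0.38 0.26 0.26] 0.0 [ 0.11 -0.58  2.38  0.5   0.77  0.79]
[0.4  0.22 0.26] 0.0 [ 0.07 -0.55  2.33  0.37  0.82  0.86]
[0.41 0.19 0.25] 0.0 [ 0.04 -0.5   2.28  0.24  0.86  0.92]
[0.42 0.15 0.25] 0.0 [ 0.02 -0.44  2.23  0.12  0.89  0.98]
[0.44 0.12 0.25] 0.0 [-0.   -0.38  2.18  0.    0.92  1.03]
[0.45 0.08 0.25] 0.0 [-0.02 -0.31  2.13 -0.12  0.95  1.09]
[0.47 0.05 0.25] 0.0 [-0.03 -0.23  2.07 -0.23  0.98  1.14]
[0.48 0.01 0.25] 0.0 [-0.05 -0.16  2.02 -0.34  1.01  1.2 ]
[ 0.5  -0.02  0.24] 0.0 [-0.06 -0.08  1.97 -0.45  1.04  1.25]
[ 0.51 -0.06  0.24] 0.0 [-0.08  0.01  1.91 -0.56  1.08  1.3 ]
[ 0.53 -0.09  0.24] 0.0 [-0.09  0.09  1.85 -0.66  1.12  1.34]
```

Smooth path. First up, then across.

>>> servo_tool(
  series="-1 0.025 0.004 -0.035 0 0 0;-1 0.05 0.008 -0.07 0 0 0;-1 0.076 0.014 -0.106 0 0 0;-1 0.069 0.052 -0.111 -4 -5 0;-1 0.06 0.09 -0.116 -8 -10 0;-1 0.052 0.128 -0.121 -11 -15 0;-1 0.045 0.163 -0.126 -15 -20 0;-1 0.038 0.2 -0.131 -18 -25 0;-1 0.03 0.237 -0.136 -22 -30 0;-1 0.023 0.274 -0.141 -26 -35 0;-1 0.015 0.311 -0.147 -29 -40 0;-1 0.008 0.348 -0.152 -33 -45 0",
)

```text
time_s: 13.1
eef_pos: [0.5127, -0.0608, 0.2426]
eef_rot: [0.255, 0.944, 0.207, 0.031]
wrist_force: [-0.4, 0.9, -0.1]
opening: 1.0
grasp_force: 0.0
```

```bash
python3 - <<'E'
from h import *
P,Q,o=pose(); print(P,o['q'].round(2),o['time_s'],o['wrist_force']); go(HG(.12),HR(13.5))
E
```

```text
[ 0.51268527 -0.06077624  0.24262415] [-0.09  0.    1.91 -0.54  1.06  1.28] 13.1 [-0.42309794  0.90083255 -0.07496901]
shift [-0.0052  0.0334  0.0583] turn [-4.32 -5.77 -0.22] |s| 0.067 |r| 7.2
```

>>> servo_tool(
  series="0.1 -0.003 0.02 0.03 -3 -4 0;0.1 -0.005 0.033 0.058 -4.3 -5.8 -0.2;0.1 -0.005 0.033 0.058 -4.3 -5.8 -0.2;0.1 -0.005 0.033 0.058 -4.3 -5.8 -0.2;0.1 -0.005 0.033 0.058 -4.3 -5.8 -0.2;0.1 -0.005 0.033 0.058 -4.3 -5.8 -0.2",
)

```text
time_s: 13.6
eef_pos: [0.5296, -0.1139, 0.2105]
eef_rot: [0.3, 0.934, 0.194, -0.007]
wrist_force: [-0.4, 0.1, -0.6]
opening: 0.45
grasp_force: 0.0
```

```bash
python3 - <<'E'
from h import *
P,Q,o=pose(); print(P.round(4),o['q'].round(2),o['opening'],o['wrist_force']); go(HG(.12),HR(13.5)); go(HG(.033),HR(13.5))
w=cam('wrist'); save(w,'w3.png'); W=(w['P']-[p[0],p[1],0])@RU
h=W@NN+.0175; t=W@TT; x=W[...,0]
m=(h>.032)&(h<.047)&(np.hypot(x+.0254,t+.209)<.05); q=np.c_[x[m],t[m]].astype(np.float32)
print(m.sum()); 
if m.sum()>10: print(cv2.minAreaRect(q),np.median(h[m]))
E
```

```text
[ 0.5296 -0.1139  0.2105] [-0.13  0.13  1.88 -0.68  1.04  1.36] 0.44983829052837027 [-0.35218137  0.11014479 -0.58029481]
shift [-0.0003  0.0011  0.0029] turn [-0.07 -0.3  -0.14] |s| 0.003 |r| 0.3
shift [-0.0007  0.0012  0.0899] turn [-0.07 -0.3  -0.14] |s| 0.09 |r| 0.3
2816
((-0.027606822550296783, -0.20940160751342773), (0.0757976844906807, 0.013820445165038109), 13.75216293334961) 0.04031150257928634
```

View pics/w3.png

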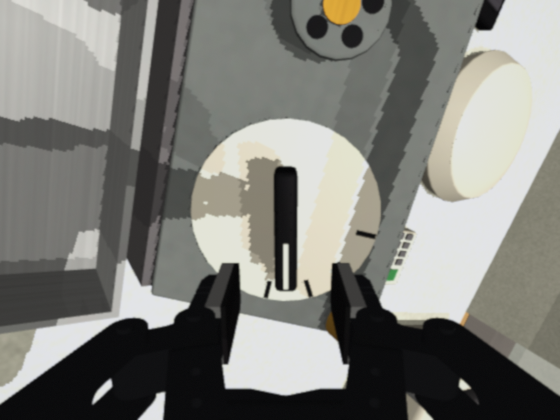

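The wrist view shows the bar at (285,228) centred between the fingers, at 13.7°. The ticks at (268,290), (305,290) and (358,233) are the 0, 30 and 90 degree ones.

>>> servo_tool(
  series="0.1 -0.001 0.001 0.02 0 0 0;0.1 -0.001 0.001 0.04 0 0 0;0.1 -0.001 0.001 0.06 0 0 0;0.1 -0.001 0.001 0.075 0 0 0;0.1 -0.001 0.001 0.086 0 0 0;0.1 -0.001 0.001 0.088 0 0 0;0.1 -0.001 0.001 0.088 0 0 0;1 -0.001 0.001 0.088 0 0 0;1 -0.001 0.001 0.088 0 0 0;1 -0.001 0.001 0.088 0 0 0;1 -0.001 0.001 0.088 0 0 0;1 -0.001 0.001 0.088 0 0 0",
)

```text
time_s: 14.65
eef_pos: [0.5379, -0.1634, 0.1393]
eef_rot: [0.299, 0.934, 0.193, -0.006]
wrist_force: [-3.2, 9.5, 2.1]
opening: 0.15
grasp_force: 58.8
```

```bash
python3 - <<'E'
from h import *
P,Q,o=pose(); print(P.round(4),o['q'].round(2),o['opening'],o['grasp_force'],o['wrist_force'],o['time_s'])
go(HG(.033),HR(13.7)); go(HG(.033),HR(60))
E
```

```text
[ 0.5379 -0.1634  0.1393] [-0.23  0.26  1.9  -0.76  0.87  1.4 ] 0.1502106358335046 58.757911920547485 [-3.19723364  9.54725718  2.12367476] 14.65
shift [0.0001 0.0009 0.0027] turn [-0.09 -0.33 -0.37] |s| 0.003 |r| 0.5
shift [0.0001 0.0009 0.0027] turn [  0.05  -0.35 -46.67] |s| 0.003 |r| 46.7
```

>>> servo_tool(
  series="1 0 0 0 0 0 -5;1 0 0 0 0 0 -10;1 0 0 0 0 0 -15;1 0 0 0 0 0 -20;1 0 0 0 0 0 -25;1 0 0 0 0 0 -30;1 0 0 0 0 0 -35;1 0 0 0 0 0 -40;1 0 0 0 0 0 -44;1 0 0 0 0 0 -46.5;1 0 0 0 0 0 -46.5;1 0 0 0 0 0 -46.5",
)

```text
time_s: 15.65
eef_pos: [0.5369, -0.1626, 0.1385]
eef_rot: [0.271, 0.782, 0.547, -0.124]
wrist_force: [-6.2, 13.7, 4.2]
opening: 0.149
grasp_force: 59.5
```

```bash
python3 - <<'E'
from h import *
P,Q,o=pose(); print(P.round(4),o['q'].round(2),o['opening'],o['grasp_force'],o['wrist_force'],o['time_s'])
go(HG(.033),HR(60))
E
```

```text
[ 0.5369 -0.1626  0.1385] [-0.23  0.26  1.9  -0.75  0.87  0.59] 0.1486378540127702 59.4850891828537 [-6.16056578 13.73870669  4.18411601] 15.65
shift [-0.0012  0.0021  0.0027] turn [ 0.04 -0.32 -0.12] |s| 0.004 |r| 0.3
```

>>> servo_tool(
  series="0.5 0 0 0 0 0 0;0.1 0 0 0 0 0 0;0.1 0 0 0 0 0 0;0.1 0 0 0 0 0 0;0.1 0 0 0 0 0 0;0.1 0 0 -0.015 0 0 0;0.1 0 0 -0.04 0 0 0;0.1 0 0 -0.07 0 0 0;0.1 0 0 -0.1 0 0 0;0.1 0 0 -0.12 0 0 0;0.1 0 0 -0.12 0 0 0",
)

```text
time_s: 16.57
eef_pos: [0.5277, -0.0964, 0.2419]
eef_rot: [0.275, 0.782, 0.546, -0.122]
wrist_force: [1.5, 1.5, 0.8]
opening: 0.452
grasp_force: 0.0
```

```bash
python3 - <<'E'
from h import *
P,Q,o=pose(); print(P.round(4),o['opening'],o['wrist_force'],o['time_s'])
for n in('wrist','side'):
    w=cam(n); W=(w['P']-[p[0],p[1],0])@RU
    h=W@NN+.0175; t=W@TT; x=W[...,0]
    m=(h>.032)&(h<.047)&(np.hypot(x+.026,t+.209)<.05); q=np.c_[x[m],t[m]].astype(np.float32)
    vx,vy,_,_=cv2.fitLine(q,cv2.DIST_HUBER,0,.01,.01).ravel(); print(n,m.sum(),cv2.minAreaRect(q),np.degrees(np.arctan(vy/vx)))
    if n=='wrist':save(w,'w4.png')
c=cam('scene')['P']
m=(c[...,2]>.05)&(c[...,2]<.07)&(np.hypot(c[...,0]-.419,c[...,1]-.299)<.05); print('cup',cv2.minEnclosingCircle(c[m][:,:2].astype(np.float32)),np.ptp(c[m][:,2]))
E
```

```text
[ 0.5277 -0.0964  0.2419] 0.45179688301533044 [1.5366925  1.47150747 0.76967475] 16.5667
wrist 2160 ((-0.027451978996396065, -0.20914140343666077), (0.07539068162441254, 0.014033704996109009), 59.98234558105469) 60.016342
side 50 ((-0.029823550954461098, -0.21137776970863342), (0.07345779240131378, 0.012705191969871521), 59.206790924072266) 58.099335
cup ((0.4204182028770447, 0.2981739938259125), 0.03216908127069473) 0.014830670165012716
```

View pics/w4.png

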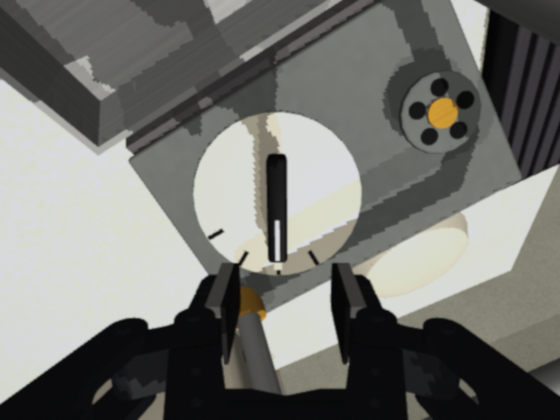

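The pointer at (278,270) lies on the third tick, and the fit gives 60.0°. The cup stands upright and the gripper is clear, so I hand in.

```bash
python3 -c "
from bench import ctrl
print(ctrl.hand_in())"
```

```text
the job is handed in; nothing more can be done
None
```

I handed the job in at about 17 s of the 64 s limit: all six balls are in the basin, the valve handle measures 60° open, and the empty cup stands upright where it started; no verdict came back.

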